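# Square up a stud in a base bar and hold it for tacking

### The arm

A 6-joint arm with a two-finger parallel gripper is mounted at the origin on the work surface. World frame = base frame: x ahead of the robot, y to its left, z up, the work surface at z = 0. Lengths are in m, angles in degrees, forces in N, time in s.
With the tool pointing down it reaches from about 0.25 to 0.725 m from the base axis. Payload 9.7 kg.
Tool frame: the origin (TCP) lies on the centre line of the jaws, within the pads' length; the fingertips stand tip_reach ahead of it and the grasp point (between the pads) lies 2 mm behind it (tip_reach is the distance from the TCP to the fingertips, in m); z points along the fingers, y is the direction in which the jaws open and shut (so a half turn about z gives the same grasp; the last joint's range is limited). The gripper opens to 85 mm and grips with 20 to 120 N. Pads are 22 mm wide; open, the fingers measure 114 mm over their backs; the gripper's body (76 mm by 85 mm) begins 54 mm behind the grasp point. The pads swing forward as they close: fully open they stand 13 mm farther back than shut.
Start: joints at [-67.323, 4.979, 10.078, 95.1, 0, 90], TCP at [0.212, -0.507, 0.248] pointing down, gripper open.
Joint ranges: [-179.16, 179.16], [-48.56, 103.87], [-65.8, 70.77], [-126.05, 130.52], [-82.76, 87.17], [-180, 180]. Speed limits (degrees/s): [127.2, 127.2, 147.25, 180, 180, 180].

### API

Orientations are given as [roll, pitch, yaw] about the fixed x, y, z axes, in that order (R = Rz(yaw) Ry(pitch) Rx(roll)).
In Python, from workcell import get_obs, camera, calibration, job_done, tip_reach gives the robot as it stands.
- The arm moves only by the tool apply_moves, never from a script. Its argument "rows" is a list of rows, each a list of 7 numbers: the shift along the world's x, y, z in mm, then the turn, a rotation vector about the world's x, y, z in degrees, then the closure, from 0 (fully open) to 1 (shut). A call has 1 to 20 rows; each row shifts and turns the commanded pose from where the row before left it; what a row does not reach is not made up. A row lasts 1/8 s, in which the tool goes at most 62.5 mm and 10.7 degrees, less where a joint would pass 70% of its speed; a pose out of reach is approached as far as the arm can. A call with a gripper value outside its range is refused whole. The fingers move at their own pace and stop on an object; "grip_force" is the grip in N (left out, the last holds). Time passes only in rows, so rows that do not move let the fingers close. It gives the time, the measured TCP pose, the force and the opening at its end, in the units of the state.
- get_obs(): the state, without advancing time (a new reading comes with each control period).
- camera(name): name is "scene" or "top"; returns the picture (420x560x3 uint8, red, green, blue); there is no depth.
- calibration(name): a dict with "intrinsics" (3x3 intrinsics, pixels), "T" (4x4, takes a point from camera to world coordinates). Camera axes: x right, y down, z forward; pixel columns grow to the right and rows downward; lengths in m; the calibration is good to about 2 mm. A picture is of the moment at which its call begins. calibration takes no time and is no camera call.
- job_done(): hands the job in, once; it reports no verdict.
The state is a dict: "time": time; "q": joint angles; "qd": joint speeds; "joint_efforts": joint torques, N m; "ee_pos": TCP position; "tcp_rot": TCP orientation; "wrist_force": force on the tool from outside, world axes, zero at the start; "torque": the same for the moment, N m; "opening": finger opening in m.
Only numpy, scipy, OpenCV 4.12 (cv2) and the standard library are available. Lean on these libraries where they do the work, as an engineer would, in place of code of your own. Each camera call takes 0.05 s, during which the arm holds its last target.

### The job

Get this joint ready for a tack weld: stand the round steel stud upright in the socket of the clamped base bar, all the way down, and let go of it. Then pick up the red square, set its stock flat on top of the bar and lying along it, and push it into the corner until the upright blade is against the stud; finish while still gripping the square and pressing it firmly both down on the bar and against the stud. Leave the hammer, the brush and the yellow tin where they are.

Things in the scene. Friction and masses are not known exactly. Their poses are not given: they have to be found in the camera images.
- bar: Dark steel base bar fixed to the bench, 230 long (x) x 70 wide (y) x 60 mm high (z), lying roughly across the robot's front. Origin: centre of its underside. Round socket, open upward, at x = +75 mm, y = 0. A blue strap clamp crosses its top at x = -104 mm (20 mm wide, y from -65 to +65 mm, bolts 18 mm above the top). The flat top between socket and strap is free for the square.
- bar_hole0 (a point): Centre of the socket's mouth, level with the bar's top face, 60 mm above the bench. Bore 26.4 mm with a 2 mm chamfered mouth, 55 mm deep, blind; the stud fits loosely and may lean up to about 2 degrees in it.
- stud: Loose bright round steel bar, 25 mm diameter, 180 mm long, about 0.4 kg, slightly chamfered at the foot. It starts standing upright on the bench. Origin: centre of its foot; z points along it to its top. Fully home, its foot is 55 mm below the bar's top and 125 mm of it stands out.
- square: Loose L-shaped square, 0.35 kg, starts upright on its stock on the bench. Red stock: 140 long (x, -70 to +70 mm) x 24 wide (y) x 36 mm high (z); grip it across the 24 mm. Steel blade rising at its +x end: x +62 to +74 mm, 20 mm wide (y), z 3 to 110 mm; its outer face (x = +74 mm) goes against the stud. Origin: centre of the stock's underside, which goes on the bar.
- hammer: Hammer lying on the bench beyond the bar, not to be moved. Its length lies along its x.
- brush: Brush lying on the bench beyond the bar, not to be moved. Its length lies along its x.
- tin: Closed yellow tin standing on the bench beyond the bar, 60 mm diameter, 55 mm high, not to be moved. Origin: centre of its underside.
There are look-alikes about, which are no part of the job. Of the things like the stud, leave any that is blue; of the rest the larger one is meant. Of the things shaped like the square, the red one is meant.

How it is judged (in metres and radians):
On the way:
1. the stud stands fully down in the socket, let go, before the square is brought to it (horizontal distance between stud and bar_hole0 below 0.004 m and z of stud in the frame of bar_hole0 below -0.051 m and angle between stud's own z axis and vertical below 0.07 rad and contact force between the fingers and stud below 0.2 N and contact force between square and stud below 0.1 N), for 0.2 s.
At the end, for the whole second after the job is handed in: Stud home in the socket (within 4 mm, lean under 2.9 deg), untouched by the robot; gripped square flat on the bar (3 mm, 2 deg), along it within 10 deg, blade centred on the stud within 10 mm, pressing over 1.5 N on the stud and over 4.5 N on the bar (own weight under 4 N), at rest (horizontal distance between stud and bar_hole0 below 0.004 m and z of stud in the frame of bar_hole0 below -0.051 m and angle between stud's own z axis and vertical below 0.05 rad and contact force between each of the arm, the fingers and stud below 0.2 N and z of square in the frame of bar between 0.057 and 0.063 m and angle between square's own z axis and vertical below 0.035 rad and angle between the x axis of square and the x axis of bar, either way round below 0.17 rad and x of bar_hole0 in the frame of square between 0.08 and 0.092 m and y of bar_hole0 in the frame of square between -0.01 and 0.01 m and contact force between square and stud above 1.5 N and contact force between square and bar above 4.5 N and contact force between the fingers and square above 3 N and linear speed of square below 0.01 m/s); the arm keeps its last pose, push and grip.
It fails at once if the hammer was moved (distance of hammer from where it was at the start of the episode above 0.04 m).
It fails at once if the brush was moved (distance of brush from where it was at the start of the episode above 0.04 m).
It fails at once if the tin was moved (distance of tin from where it was at the start of the episode above 0.04 m).
It also fails if it takes over 72 s, if anything falls off the work surface, if the arm or the gripper's body presses on something with over 40 N, if the wrist force passes 120 N, or if a joint passes its speed limit or range.

## Working session

There is one attempt and no reset: what is moved stays moved. The work goes in short steps, Python scripts to look and compute and a tool call to move; the robot and the scene stay as the last step left them, time stands still between calls to the robot, and variables do not carry over. Pictures are saved under pics/ and viewed, and the job is handed in when it is done.

Besides the shell and the picture viewer there is one more tool, called after "Emit:" by a JSON object that holds its "method" and its "body", one argument or row to a line. apply_moves: Moves the arm, as the interface text tells. Its arguments: {"type":"object","properties":{"rows":{"type":"array","items":{"type":"array","items":{"type":"number"}}},"grip_force":{"type":"number"}},"required":["rows"]}

```bash
mkdir -p pics; ls; python3 - <<'E'
from workcell import *
import cv2, numpy as np
print(get_obs()); print(tip_reach if not callable(tip_reach) else tip_reach())
for n in("scene","top"):
    im=camera(n); cv2.imwrite(f"pics/{n}0.png",im[:,:,::-1]); c=calibration(n); print(n,c["intrinsics"],np.round(c["T"],4))
E
```

```text
pics
{'time': 0.0, 'q': array([-6.73212273e+01,  5.01205623e+00,  1.00329941e+01,  9.50998199e+01,
       -1.21135684e-03,  8.99994435e+01]), 'qd': array([-0.06021518,  0.01373004, -0.05405138,  0.06102775,  0.02455065,
       -0.0768234 ]), 'joint_efforts': array([-2.16901281e-03, -5.20391786e+01,  4.64801645e+01,  1.63828785e-02,
        7.34438277e-05,  4.97293769e-06]), 'ee_pos': array([ 0.21197195, -0.50727775,  0.24756081]), 'tcp_rot': array([-1.79921118e+02,  1.21058948e-03,  2.26793309e+01]), 'wrist_force': array([-0.18068596,  0.26421544, -0.57244327]), 'torque': array([-0.00150625,  0.00055737, -0.00696354]), 'opening': 0.08535003271700925}
0.017
scene [[470.30367662   0.         280.8180488 ]
 [  0.         470.30367662 206.72693354]
 [  0.           0.           1.        ]] [[-0.5545  0.6282 -0.5458  1.2922]
 [ 0.832   0.4321 -0.3479  0.4199]
 [ 0.0173 -0.6471 -0.7622  1.1144]
 [ 0.      0.      0.      1.    ]]
top [[527.91285708   0.         277.87425289]
 [  0.         527.91285708 211.83252854]
 [  0.           0.           1.        ]] [[ 0.101  -0.9734  0.2055  0.2106]
 [-0.9949 -0.1002  0.0143 -0.0421]
 [ 0.0067 -0.2059 -0.9785  1.5499]
 [ 0.      0.      0.      1.    ]]
```

View pics/scene0.png

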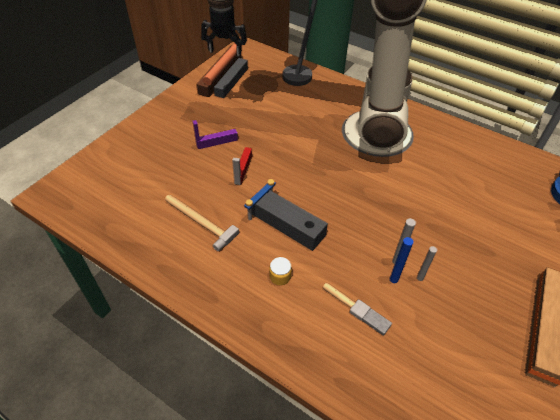

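View pics/top0.png

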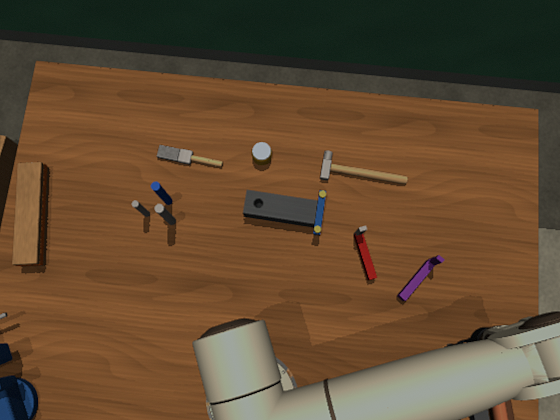

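```bash
cat > h.py <<'E'
import cv2, numpy as np
from workcell import *
def ray(n,uv,z):
    c=calibration(n);T=c["T"];d=T[:3,:3]@np.linalg.solve(c["intrinsics"],[uv[0],uv[1],1.])
    o=T[:3,3];return o+d*(z-o[2])/d[2]
def proj(n,p):
    c=calibration(n);T=c["T"];q=T[:3,:3].T@(np.array(p)-T[:3,3]);q=c["intrinsics"]@q;return q[:2]/q[2]
def tri(uv1,uv2):
    A=[];b=[]
    for n,uv in(("scene",uv1),("top",uv2)):
        c=calibration(n);T=c["T"];d=T[:3,:3]@np.linalg.solve(c["intrinsics"],[uv[0],uv[1],1.]);d/=np.linalg.norm(d)
        P=np.eye(3)-np.outer(d,d);A.append(P);b.append(P@T[:3,3])
    return np.linalg.lstsq(np.vstack(A),np.hstack(b),rcond=None)[0]
def crop(n,im,x,y,w,h,s,out):
    cv2.imwrite(out,cv2.resize(im[y:y+h,x:x+w,::-1],None,fx=s,fy=s,interpolation=cv2.INTER_CUBIC))
E
python3 - <<'E'
from h import *
s=cv2.imread("pics/scene0.png")[:,:,::-1];t=cv2.imread("pics/top0.png")[:,:,::-1]
a=cv2.resize(s[205:295,370:450],None,fx=5,fy=5,interpolation=cv2.INTER_CUBIC)
b=cv2.resize(t[170:240,120:190],None,fx=5,fy=5,interpolation=cv2.INTER_CUBIC)
c=np.zeros((450,750,3),np.uint8);c[:,:400]=a;c[:350,400:]=b
cv2.imwrite("pics/c1.png",c[:,:,::-1])
a=cv2.resize(t[180:250,235:335],None,fx=5,fy=5,interpolation=cv2.INTER_CUBIC)
b=cv2.resize(t[215:290,345:390],None,fx=5,fy=5,interpolation=cv2.INTER_CUBIC)
c=np.zeros((375,750,3),np.uint8);c[:350,:500]=a;c[:,500:725]=b
cv2.imwrite("pics/c2.png",c[:,:,::-1])
a=cv2.resize(s[135:250,220:340],None,fx=5,fy=5,interpolation=cv2.INTER_CUBIC)
cv2.imwrite("pics/c3.png",a[:,:,::-1])
E
```

```text
(no output)
```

View pics/c1.png

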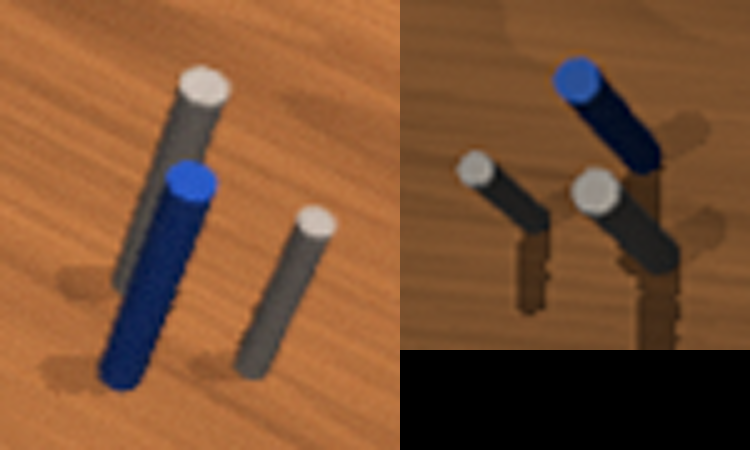

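View pics/c2.png

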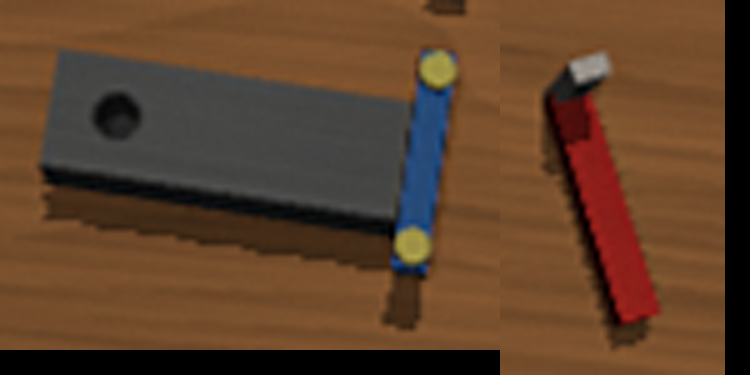

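View pics/c3.png

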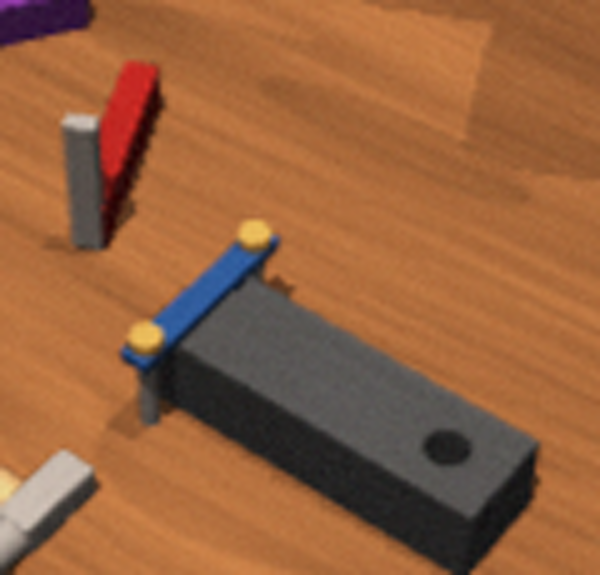

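```bash
cat >> h.py <<'E'
def cent(im,box,f):
    x,y,w,h=box;p=im[y:y+h,x:x+w].astype(int);m=f(p[...,0],p[...,1],p[...,2]).astype(np.uint8)
    n,l,st,c=cv2.connectedComponentsWithStats(m)
    i=1+np.argmax(st[1:,4]);return c[i]+[x,y],st[i],(l==i)
E
python3 - <<'E'
from h import *
s=cv2.imread("pics/scene0.png")[:,:,::-1];t=cv2.imread("pics/top0.png")[:,:,::-1]
br=lambda r,g,b:(r>125)&(g>115)&(b>105)
cs,ss,_=cent(s,(400,214,20,18),br);ct,st,_=cent(t,(150,200,20,16),br)
print("stud top",cs,ss[4],ct,st[4],tri(cs,ct),ray("scene",cs,.18),ray("top",ct,.18))
cs,ss,_=cent(s,(425,240,20,18),br);ct,st,_=cent(t,(128,197,16,14),br)
print("small",cs,ss[4],ct,st[4],tri(cs,ct))
dk=lambda r,g,b:(r<38)
cs,ss,_=cent(s,(300,215,20,20),dk);ct,st,_=cent(t,(250,195,16,16),dk)
print("hole",cs,ss,ct,st,tri(cs,ct),ray("scene",cs,.06),ray("top",ct,.06))
blue=lambda r,g,b:(b>r+40)&(b>90)
yel=lambda r,g,b:(r>b+50)&(g>b+40)&(r>150)
for k,bs,bt in(("boltA",(258,172,20,16),(314,224,8,12)),("boltB",(240,195,16,16),(316,185,14,12))):
    cs,ss,_=cent(s,bs,yel);ct,st,_=cent(t,bt,yel);print(k,cs,ss[4],ct,st[4],tri(cs,ct),ray("top",ct,.078),ray("scene",cs,.078))
red=lambda r,g,b:(r>100)&(g<60)&(b<60)
ct,st,m=cent(t,(345,225,40,60),red)
cn,_=cv2.findContours(m.astype(np.uint8),0,2)[:2] if 0 else (cv2.findContours(m.astype(np.uint8),cv2.RETR_EXTERNAL,cv2.CHAIN_APPROX_NONE)[0],0)
pts=max(cn,key=len)[:,0]+[345,225]
R=cv2.minAreaRect(pts.astype(np.float32));print("stock rect",R)
for p in cv2.boxPoints(R):print(p,ray("top",p,.036))
ct,st,_=cent(t,(355,222,16,12),lambda r,g,b:(r>130)&(g>130)&(b>120))
cs,ss,_=cent(s,(228,155,16,8),lambda r,g,b:(r>140)&(g>130)&(b>120))
print("blade",cs,ss[4],ct,st[4],tri(cs,ct),ray("top",ct,.11),ray("scene",cs,.11))
E
```

```text
stud top [410.46875 221.875  ] 64 [158.54385965 207.64912281] 57 [0.47730002 0.29413869 0.17951459] [0.47768497 0.29427715 0.18      ] [0.47722969 0.29394142 0.18      ]
small [432.9   248.975] 40 [134.4375 203.125 ] 32 [0.49111508 0.37175349 0.13823273]
hole [308.67647059 224.26470588] [ 5  7  9  6 34] [257.9122807  202.45614035] [ 4  4  9  9 57] [0.54559382 0.04005531 0.05841184] [0.5467302  0.04059346 0.06      ] [0.5452223 0.0400004 0.06     ]
boltA [267.07575758 178.31818182] 264 [317.  228.5] 26 [ 0.48422901 -0.14023182  0.08668794] [ 0.48312141 -0.13562022  0.078     ] [ 0.47935484 -0.15056751  0.078     ]
boltB [244.62142857 201.29285714] 140 [322.2  193.52] 25 [ 0.58954589 -0.14693374  0.07637058] [ 0.58626356 -0.1417361   0.078     ] [ 0.59257658 -0.15160909  0.078     ]
stock rect ((366.04876708984375, 256.4389953613281), (45.22065353393555, 8.229812622070312), 72.34988403320312)
[355.27203 236.14069] [ 0.4798051 -0.2508895  0.036    ]
[363.11444 233.64539] [ 0.48946518 -0.27308157  0.036     ]
[376.8255 276.7373] [ 0.36882322 -0.32060839  0.036     ]
[368.9831 279.2326] [ 0.35945211 -0.29873335  0.036     ]
blade [235.64705882 158.94117647] 17 [362.26086957 227.86956522] 23 [ 0.49184199 -0.25845882  0.11017089] [ 0.49178972 -0.25833098  0.11      ] [ 0.49175422 -0.2587475   0.11      ]
```

```bash
python3 - <<'E'
from h import *
s=cv2.imread("pics/scene0.png")[:,:,::-1];t=cv2.imread("pics/top0.png")[:,:,::-1]
bl=lambda r,g,b:(b>140)&(b>r+60)
cs,ss,_=cent(s,(395,230,25,20),bl);ct,st,_=cent(t,(145,175,25,20),bl)
p=tri(cs,ct);print("blue",cs,ss[4],ct,st[4],p, np.degrees(np.arctan2(p[1]-.294,p[0]-.477)))
print(np.degrees(np.arctan2(.3718-.294,.4911-.477)))
E
```

```text
blue [407.8        240.73333333] 60 [154.87755102 185.42857143] 49 [0.53658609 0.31285606 0.17947424] 17.56001661724498
79.72756064288734
```

Lookalikes for the stud: blue (scene 408,241, leave it), small grey (433,249, 138 mm tall) and large grey (410,222, 180 mm tall). The crop confirms the large grey one is the stud. For the square: red (scene 243,165 / top 366,256) or purple (215,138). The red one is meant. Measured heights match the given sizes.

Emit:
{"method": "apply_moves", "body": {
  "rows": [
    [18,53,1,0,0,2.5,0],
    [18,53,1,0,0,2.5,0],
    [18,53,1,0,0,2.5,0],
    [18,53,1,0,0,2.5,0],
    [18,53,1,0,0,2.5,0],
    [18,53,1,0,0,2.5,0],
    [18,53,1,0,0,2.5,0],
    [18,53,1,0,0,2.5,0],
    [18,53,1,0,0,2.5,0],
    [18,53,1,0,0,2.5,0],
    [18,53,1,0,0,2.5,0],
    [18,53,1,0,0,2.5,0],
    [18,53,1,0,0,2.5,0],
    [18,53,1,0,0,2.5,0],
    [13,59,0,0,0,2.5,0],
    [0,0,0,0,0,0,0],
    [0,0,0,0,0,0,0]
  ],
  "grip_force": 50
}}

```text
time: 2.22
ee_pos: [0.4768, 0.2934, 0.2617]
tcp_rot: [-180.0, 0.1, 60.2]
wrist_force: [0.4, 0.2, 0.2]
opening: 0.0856
```

Emit:
{"method": "apply_moves", "body": {
  "rows": [
    [0,0,-30,0,0,0,0],
    [0,0,-30,0,0,0,0],
    [0,0,-30,0,0,0,0],
    [0,0,-20,0,0,0,0],
    [0,0,0,0,0,0,0]
  ]
}}

```text
time: 2.85
ee_pos: [0.4764, 0.2919, 0.1515]
tcp_rot: [-180.0, 0.1, 60.1]
wrist_force: [-0.4, -0.7, 0.0]
opening: 0.0856
```

```bash
python3 - <<'E'
from h import *
s=camera("scene");t=camera("top");print(get_obs()["wrist_force"])
a=cv2.resize(s[150:310,330:480],None,fx=2.7,fy=2.7);b=cv2.resize(t[130:290,80:230],None,fx=2.6,fy=2.6)
c=np.zeros((440,800,3),np.uint8);c[:a.shape[0],:a.shape[1]]=a;c[:b.shape[0],405:405+min(395,b.shape[1])]=b[:,:395]
cv2.imwrite("pics/d1.png",c[:,:,::-1])
E
```

```text
[ 0.40555647  0.2764605  -0.1572931 ]
```

View pics/d1.png

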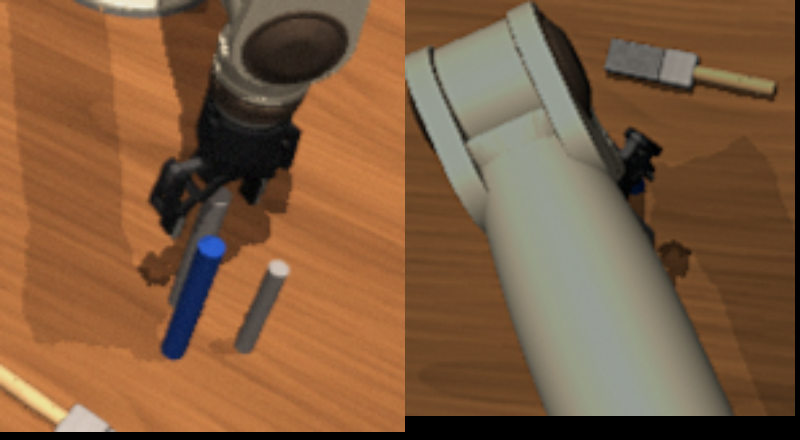

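The stud (crop 215,205) stands between the open jaws and the blue one is clear. Nudging by 2 mm, then closing.

Emit:
{"method": "apply_moves", "body": {
  "rows": [
    [0,2,0,0,0,0,0.2],
    [0,0,0,0,0,0,0.4],
    [0,0,0,0,0,0,0.6],
    [0,0,0,0,0,0,0.8],
    [0,0,0,0,0,0,1],
    [0,0,0,0,0,0,1],
    [0,0,0,0,0,0,1],
    [0,0,0,0,0,0,1]
  ]
}}

```text
time: 3.95
ee_pos: [0.4772, 0.2956, 0.1526]
tcp_rot: [180.0, -0.0, 60.2]
wrist_force: [1.1, 0.4, 4.8]
opening: 0.024
```

Emit:
{"method": "apply_moves", "body": {
  "rows": [
    [0,0,25,0,0,0,1],
    [0,0,40,0,0,0,1],
    [0,0,40,0,0,0,1],
    [12,-40,0,0,0,0,1],
    [12,-45,0,0,0,0,1],
    [12,-45,0,0,0,0,1],
    [12,-45,0,0,0,0,1],
    [12,-45,0,0,0,0,1],
    [8,-35,0,0,0,0,1],
    [0,0,0,0,0,0,1],
    [0,0,0,0,0,0,1]
  ]
}}

```text
time: 5.32
ee_pos: [0.5447, 0.0407, 0.2564]
tcp_rot: [-179.9, 0.0, 60.2]
wrist_force: [-0.3, 0.0, -3.5]
opening: 0.0245
```

```bash
python3 - <<'E'
from h import *
s=camera("scene");t=camera("top");o=get_obs();print(o["wrist_force"],o["opening"],o["ee_pos"])
cv2.imwrite("pics/s2.png",s[:,:,::-1])
crop("scene",s,240,90,130,160,3.7,"pics/d2.png")
crop("top",t,190,130,150,120,3.7,"pics/d2t.png")
E
```

```text
[-0.08699598 -0.51449415 -4.54939757] 0.023694523022686275 [0.54477354 0.04132815 0.25681254]
```

View pics/d2.png

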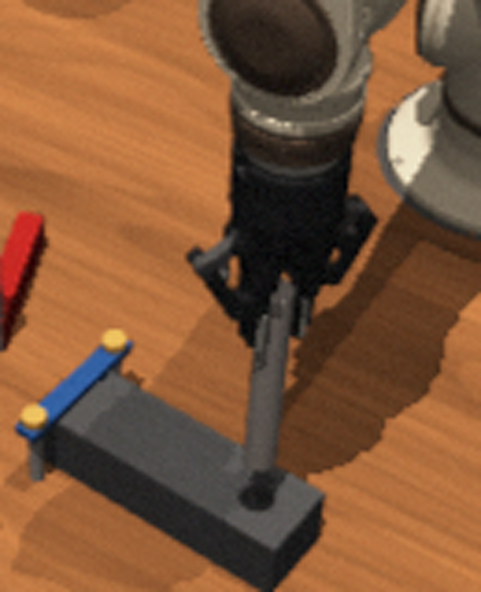

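View pics/d2t.png

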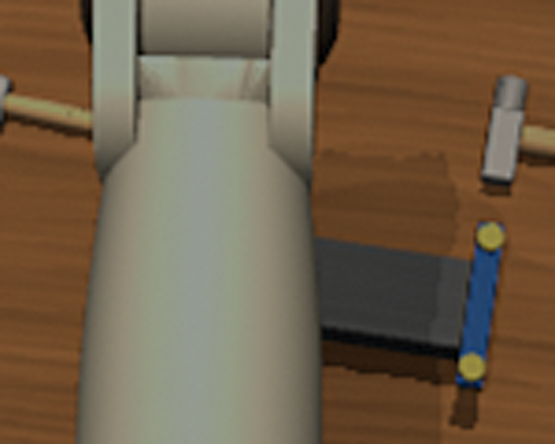

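```bash
python3 - <<'E'
from h import *
s=cv2.imread("pics/s2.png")[:,:,::-1].astype(int)
P=lambda z:proj("scene",(.5448,.0410,z))
for z in(.107,.12,.14,.16,.18,.2):print(z,P(z).round(2))
print("hole",proj("scene",(.5455,.0402,.06)))
for v in range(182,222,4):
    row=s[v,296:330]; print(v,[int(x) for x in row.sum(1)//3])
E
python3 - <<'E'
import sys;sys.path.insert(0,'.')
from h import *
s=cv2.imread("pics/s2.png")[:,:,::-1]
crop("scene",s,295,160,40,75,8,"pics/d3.png")
E
```

```text
0.107 [310.22 213.42]
0.12 [310.53 210.43]
0.14 [311.01 205.72]
0.16 [311.5  200.91]
0.18 [312.   195.98]
0.2 [312.52 190.92]
hole [308.7839136  223.92409629]
182 [98, 102, 102, 99, 99, 100, 102, 105, 104, 96, 52, 15, 27, 65, 81, 52, 50, 77, 85, 75, 68, 56, 93, 102, 92, 60, 43, 44, 42, 47, 40, 43, 44, 48]
186 [107, 106, 102, 104, 103, 104, 105, 100, 100, 100, 99, 98, 71, 49, 52, 58, 74, 82, 78, 72, 65, 62, 88, 63, 39, 45, 44, 44, 43, 47, 45, 46, 47, 56]
190 [103, 106, 107, 108, 108, 105, 102, 103, 104, 104, 100, 85, 58, 70, 79, 81, 84, 80, 76, 68, 58, 81, 74, 52, 43, 53, 50, 45, 44, 45, 49, 61, 61, 61]
194 [103, 101, 98, 103, 104, 101, 101, 100, 103, 106, 107, 85, 76, 83, 83, 83, 81, 81, 72, 67, 62, 90, 78, 51, 47, 47, 46, 53, 63, 61, 60, 65, 67, 68]
198 [96, 99, 102, 106, 105, 102, 96, 98, 96, 97, 91, 76, 77, 85, 87, 83, 82, 79, 71, 57, 53, 46, 49, 43, 55, 59, 59, 63, 64, 63, 64, 60, 67, 67]
202 [106, 102, 106, 105, 107, 103, 103, 100, 100, 101, 83, 80, 80, 85, 83, 84, 83, 71, 69, 57, 50, 56, 64, 65, 64, 66, 66, 65, 67, 65, 65, 63, 63, 63]
206 [85, 81, 91, 92, 94, 93, 96, 99, 100, 101, 84, 76, 79, 84, 82, 81, 77, 72, 60, 61, 64, 66, 62, 64, 57, 54, 58, 64, 64, 67, 68, 63, 62, 65]
210 [75, 77, 75, 73, 74, 74, 79, 79, 94, 78, 72, 74, 78, 82, 78, 80, 73, 69, 54, 60, 63, 63, 65, 60, 64, 62, 61, 60, 62, 62, 61, 60, 60, 58]
214 [74, 77, 76, 78, 76, 78, 88, 90, 92, 81, 73, 78, 81, 80, 81, 78, 67, 63, 61, 65, 62, 65, 64, 61, 65, 60, 62, 61, 64, 66, 65, 65, 60, 61]
218 [76, 76, 78, 74, 76, 77, 79, 78, 75, 75, 73, 74, 48, 35, 33, 32, 34, 43, 45, 50, 48, 75, 89, 81, 64, 64, 63, 103, 115, 112, 110, 115, 116, 114]
```

View pics/d3.png

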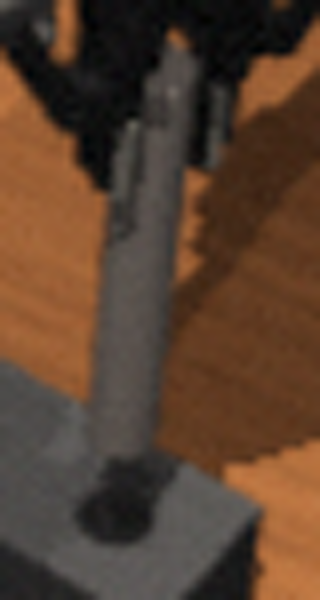

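Emit:
{"method": "apply_moves", "body": {
  "rows": [
    [0,0,-18,0,0,0,1],
    [0,0,-18,0,0,0,1],
    [0,0,0,0,0,0,1],
    [0,0,0,0,0,0,1]
  ]
}}

```text
time: 5.92
ee_pos: [0.5451, 0.0411, 0.2221]
tcp_rot: [180.0, -0.0, 60.2]
wrist_force: [0.1, -1.3, -4.1]
opening: 0.0237
```

```bash
python3 - <<'E'
from h import *
s=camera("scene");o=get_obs();print(o["wrist_force"],o["opening"],o["ee_pos"])
cv2.imwrite("pics/s3.png",s[:,:,::-1])
crop("scene",s,290,175,45,60,10,"pics/d4.png")
hsv=cv2.cvtColor(s,cv2.COLOR_RGB2HSV)
for v in range(194,232,2):print(v,hsv[v,298:322,1].tolist(),(s[v,298:322].sum(1)//3).tolist())
E
```

```text
[-0.00769155  0.20948842 -3.59098291] 0.02373736404410778 [0.5452418  0.04094645 0.2222428 ]
194 [169, 166, 166, 166, 165, 167, 165, 163, 166, 143, 59, 33, 40, 43, 35, 38, 38, 32, 78, 160, 166, 166, 169, 176] [98, 104, 105, 103, 100, 101, 104, 108, 106, 75, 65, 66, 57, 71, 87, 80, 74, 67, 61, 82, 92, 64, 46, 43]
196 [168, 172, 168, 163, 168, 164, 173, 168, 168, 137, 33, 32, 33, 32, 36, 35, 39, 36, 110, 153, 166, 191, 166, 165] [98, 96, 99, 103, 101, 103, 100, 99, 98, 64, 51, 51, 72, 82, 84, 81, 73, 64, 68, 64, 51, 38, 45, 44]
198 [168, 168, 170, 166, 166, 167, 164, 175, 167, 136, 35, 31, 40, 36, 31, 42, 34, 27, 97, 154, 163, 153, 165, 173] [103, 104, 102, 103, 101, 99, 100, 94, 100, 66, 47, 53, 75, 83, 84, 76, 71, 61, 51, 48, 47, 47, 44, 51]
200 [168, 173, 173, 171, 161, 162, 169, 167, 166, 93, 37, 36, 40, 30, 32, 34, 36, 34, 127, 173, 169, 168, 167, 164] [99, 93, 94, 97, 105, 106, 103, 104, 87, 75, 75, 84, 81, 86, 82, 76, 66, 55, 45, 43, 45, 48, 62, 68]
202 [164, 170, 162, 168, 171, 164, 167, 166, 148, 72, 33, 33, 33, 32, 38, 29, 35, 62, 131, 174, 162, 168, 166, 171] [107, 105, 106,
[... 2224 characters left out ...]
 13, 14, 11, 14] [76, 76, 78, 77, 76, 75, 48, 31, 51, 65, 78, 76, 77, 59, 41, 29, 65, 87, 93, 91, 94, 92, 90, 86]
226 [16, 13, 10, 17, 7, 13, 20, 9, 23, 10, 33, 18, 35, 35, 20, 5, 18, 14, 17, 19, 14, 11, 14, 14] [78, 78, 74, 73, 75, 75, 72, 56, 32, 24, 29, 28, 21, 26, 24, 52, 80, 87, 88, 90, 89, 88, 90, 92]
228 [13, 13, 13, 20, 13, 17, 20, 9, 6, 9, 14, 7, 10, 20, 12, 14, 20, 14, 22, 13, 17, 19, 19, 14] [73, 77, 75, 75, 76, 74, 74, 87, 85, 79, 72, 73, 72, 75, 82, 91, 87, 89, 88, 92, 88, 91, 90, 88]
230 [13, 19, 20, 17, 13, 12, 11, 17, 17, 14, 14, 11, 13, 14, 16, 14, 16, 19, 20, 19, 16, 21, 14, 11] [37, 50, 61, 72, 73, 86, 90, 88, 86, 90, 90, 90, 92, 88, 90, 90, 92, 91, 86, 89, 89, 90, 90, 66]
```

View pics/d4.png

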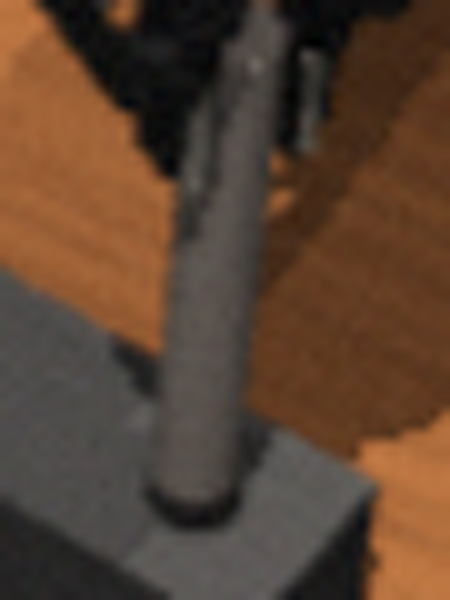

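The foot sits over the mouth and the crescent is even on both sides (scene ~309,225). Lowering in steps.

Emit:
{"method": "apply_moves", "body": {
  "rows": [
    [0,0,-5,0,0,0,1],
    [0,0,-5,0,0,0,1],
    [0,0,-5,0,0,0,1],
    [0,0,-5,0,0,0,1],
    [0,0,0,0,0,0,1]
  ]
}}

```text
time: 6.6
ee_pos: [0.5448, 0.0405, 0.2006]
tcp_rot: [-180.0, 0.0, 60.2]
wrist_force: [-0.0, 0.3, -4.8]
opening: 0.0242
```

Emit:
{"method": "apply_moves", "body": {
  "rows": [
    [0,0,-6,0,0,0,1],
    [0,0,-6,0,0,0,1],
    [0,0,-6,0,0,0,1],
    [0,0,-6,0,0,0,1],
    [0,0,-6,0,0,0,1],
    [0,0,-6,0,0,0,1],
    [0,0,-3,0,0,0,1],
    [0,0,-2,0,0,0,1],
    [0,0,0,0,0,0,1]
  ]
}}

```text
time: 7.72
ee_pos: [0.545, 0.0405, 0.1601]
tcp_rot: [-180.0, 0.0, 60.2]
wrist_force: [-0.4, 1.6, -4.7]
opening: 0.0239
```

Emit:
{"method": "apply_moves", "body": {
  "rows": [
    [0,0,-1,0,0,0,1],
    [0,0,-1,0,0,0,1],
    [0,0,-1,0,0,0,1],
    [0,0,0,0,0,0,1]
  ]
}}

```text
time: 8.22
ee_pos: [0.5452, 0.0406, 0.1576]
tcp_rot: [180.0, -0.0, 60.2]
wrist_force: [-1.9, 1.1, 0.5]
opening: 0.0236
```

Emit:
{"method": "apply_moves", "body": {
  "rows": [
    [0,0,0,0,0,0,0.8],
    [0,0,0,0,0,0,0.5],
    [0,0,0,0,0,0,0.2],
    [0,0,0,0,0,0,0],
    [0,0,0,0,0,0,0],
    [0,0,0,0,0,0,0],
    [0,0,20,0,0,0,0],
    [0,0,40,0,0,0,0],
    [0,0,40,0,0,0,0],
    [0,0,12,0,0,0,0],
    [0,-50,0,0,0,-5,0],
    [-20,-50,0,0,0,-8,0],
    [-20,-50,0,0,0,-8,0],
    [-20,-50,0,0,0,-8,0],
    [-30,-50,0,0,0,-9,0],
    [0,0,0,0,0,0,0],
    [0,0,0,0,0,0,0]
  ]
}}

```text
time: 10.35
ee_pos: [0.455, -0.2094, 0.2687]
tcp_rot: [-180.0, 0.0, 22.2]
wrist_force: [0.1, 0.6, 0.7]
opening: 0.0852
```

```bash
python3 - <<'E'
from h import *
s=camera("scene");t=camera("top");o=get_obs();print(o["q"])
a=cv2.resize(s[110:270,210:360],None,fx=2.7,fy=2.7);b=cv2.resize(t[150:310,230:380],None,fx=2.6,fy=2.6)
c=np.zeros((440,800,3),np.uint8);c[:a.shape[0],:a.shape[1]]=a;c[:b.shape[0],405:405+min(395,b.shape[1])]=b[:,:395]
cv2.imwrite("pics/d5.png",c[:,:,::-1])
cv2.imwrite("pics/s5.png",s[:,:,::-1]);cv2.imwrite("pics/t5.png",t[:,:,::-1])
print(proj("scene",(.5455,.0402,.185)),proj("top",(.5455,.0402,.185)),proj("scene",(.5455,.0402,.06)))
E
```

```text
[-2.46130168e+01 -1.21153576e+00  6.02259988e+00  9.72682185e+01
  1.14673241e-02  1.33090146e+02]
[311.73489891 194.75925371] [256.42446939 191.86469808] [308.7839136  223.92409629]
```

View pics/d5.png

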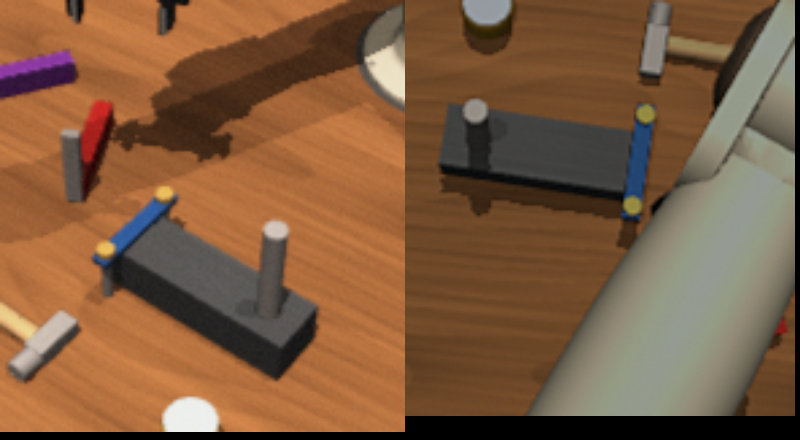

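The stud is home: its top is at scene (312,195) and top (257,192), as predicted for z=0.185. Now the square.

Emit:
{"method": "apply_moves", "body": {
  "rows": [
    [-20,-40,0,0,0,0,0],
    [-20,-40,0,0,0,0,0],
    [0,0,-40,0,0,0,0],
    [0,0,-50,0,0,0,0],
    [0,0,-50,0,0,0,0],
    [0,0,-40,0,0,0,0],
    [0,0,0,0,0,0,0]
  ]
}}

```text
time: 11.32
ee_pos: [0.4142, -0.2874, 0.0865]
tcp_rot: [-179.7, 0.2, 22.3]
wrist_force: [0.7, 0.5, 0.6]
opening: 0.0851
```

```bash
python3 - <<'E'
from h import *
s=camera("scene");t=camera("top")
a=cv2.resize(s[80:220,180:320],None,fx=2.8,fy=2.8);b=cv2.resize(t[190:340,310:450],None,fx=2.6,fy=2.6)
c=np.zeros((440,800,3),np.uint8);c[:a.shape[0],:a.shape[1]]=a;c[:b.shape[0],405:405+b.shape[1]]=b
cv2.imwrite("pics/d6.png",c[:,:,::-1])
E
```

```text
(no output)
```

View pics/d6.png

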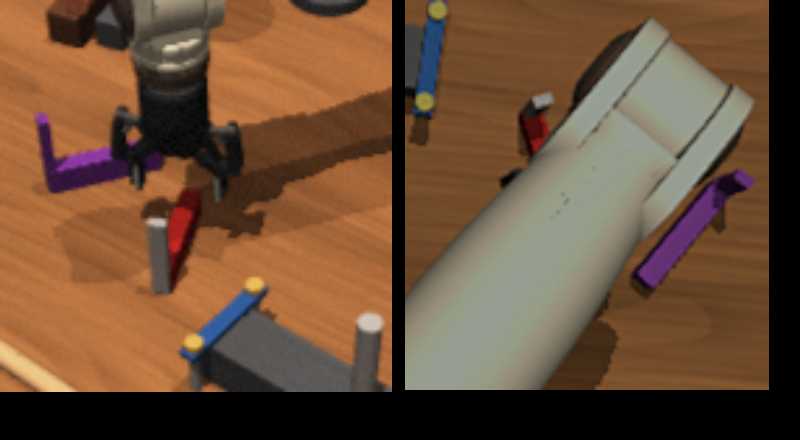

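```bash
python3 - <<'E'
from h import *
for p in((405,299),(399,295),(438,263),(434,257)):print(ray("top",p,.03).round(3))
E
```

```text
[ 0.315 -0.406  0.03 ]
[ 0.324 -0.388  0.03 ]
[ 0.427 -0.495  0.03 ]
[ 0.443 -0.483  0.03 ]
```

Purple is over 80 mm from the finger. The jaws straddle the red stock, so I'll descend and grip.

Emit:
{"method": "apply_moves", "body": {
  "rows": [
    [0,-1,-25,0,0,0,0],
    [0,-1,-25,0,0,0,0],
    [0,0,-14,0,0,0,0],
    [0,0,0,0,0,0,0.2],
    [0,0,0,0,0,0,0.4],
    [0,0,0,0,0,0,0.6],
    [0,0,0,0,0,0,0.8],
    [0,0,0,0,0,0,1],
    [0,0,0,0,0,0,1],
    [0,0,0,0,0,0,1],
    [0,0,0,0,0,0,1]
  ],
  "grip_force": 80
}}

```text
time: 12.8
ee_pos: [0.4154, -0.2916, 0.0263]
tcp_rot: [179.9, -0.0, 22.2]
wrist_force: [-1.3, 1.0, 6.0]
opening: 0.0226
```

Emit:
{"method": "apply_moves", "body": {
  "rows": [
    [0,0,20,0,0,0,1],
    [0,0,50,0,0,0,1],
    [0,0,50,0,0,0,1],
    [0,0,10,0,0,9,1],
    [0,0,0,0,0,9,1],
    [0,0,0,0,0,9,1],
    [0,0,0,0,0,9,1],
    [0,0,0,0,0,9,1],
    [0,0,0,0,0,9,1],
    [0,0,0,0,0,9,1],
    [0,0,0,0,0,1.4,1],
    [25,35,0,0,0,0,1],
    [30,45,0,0,0,0,1],
    [30,45,0,0,0,0,1],
    [25,45,0,0,0,0,1],
    [13,30,0,0,0,0,1],
    [0,0,0,0,0,0,1],
    [0,0,0,0,0,0,1]
  ]
}}

```text
time: 15.05
ee_pos: [0.5378, -0.0917, 0.1551]
tcp_rot: [-180.0, 0.0, 86.5]
wrist_force: [-0.2, -0.6, -3.6]
opening: 0.0227
```

```bash
cat > pic2.py <<'E'
from h import *
import sys
k=sys.argv[1]
s=camera("scene");t=camera("top");o=get_obs();print(o["ee_pos"],o["tcp_rot"],o["wrist_force"],o["q"][5])
a=cv2.resize(s[110:270,210:360],None,fx=2.7,fy=2.7,interpolation=2);b=cv2.resize(t[130:280,220:370],None,fx=2.6,fy=2.6,interpolation=2)
c=np.zeros((440,800,3),np.uint8);c[:a.shape[0],:a.shape[1]]=a;c[:b.shape[0],405:405+b.shape[1]]=b
cv2.imwrite(f"pics/d{k}.png",c[:,:,::-1]);cv2.imwrite(f"pics/s{k}.png",s[:,:,::-1]);cv2.imwrite(f"pics/t{k}.png",t[:,:,::-1])
E
python3 pic2.py 7
```

```text
[ 0.53769088 -0.09229786  0.15524664] [-1.79987765e+02  1.01702137e-02  8.64626856e+01] [ 0.54630316  0.2543937  -3.55920026] 83.80269571689495
```

View pics/d7.png

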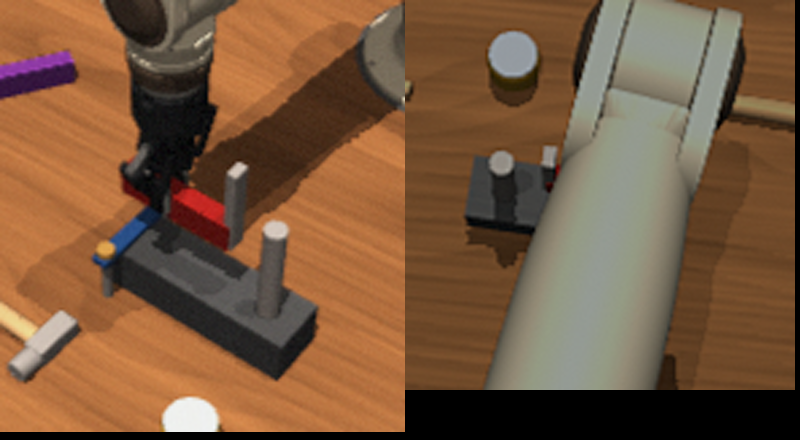

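```bash
python3 - <<'E'
from h import *
s=cv2.imread("pics/s7.png")[:,:,::-1];t=cv2.imread("pics/t7.png")[:,:,::-1]
f=lambda r,g,b:(r>105)&(g>100)&(b>95)
cs,ss,_=cent(s,(290,166,14,12),f);ct,st,_=cent(t,(268,182,14,12),f)
p=tri(cs,ct);print(cs,ss,ct,st,p,ray("top",ct,.239),ray("scene",cs,.239))
cs2,s2,_=cent(s,(300,188,22,14),f);ct2,st2,_=cent(t,(248,185,16,14),f)
q=tri(cs2,ct2);print("stud top",cs2,s2[4],ct2,st2[4],q)
a=np.radians(86.6);d=np.array([np.cos(a),np.sin(a)]);n=np.array([-d[1],d[0]])
v=p[:2]-[.5377,-.0922];print("blade from tcp",v@d,v@n); v=q[:2]-p[:2];print("stud from blade",v@d,v@n)
E
```

```text
[297.42424242 172.57575758] [ 4  4  8  6 33] [274.94285714 189.45714286] [ 5  4  5  8 35] [ 0.54342439 -0.00923824  0.23851194] [ 0.54342754 -0.00951036  0.239     ] [ 0.5437415 -0.0087268  0.239    ]
stud top [311.61290323 194.72580645] 62 [256.7761194  192.05970149] 67 [0.54513961 0.03942671 0.18435878]
blade from tcp 0.08315522644712475 -0.0007941519149015751
stud from blade 0.04868101545882133 0.0011739422782758183
```

Emit:
{"method": "apply_moves", "body": {
  "rows": [
    [0,12,0,0,0,0,1],
    [0,11,0,0,0,0,1],
    [0,0,0,0,0,0,1],
    [0,0,-20,0,0,0,1],
    [0,0,-20,0,0,0,1],
    [0,0,-15,0,0,0,1],
    [0,0,-5,0,0,0,1],
    [0,0,0,0,0,0,1]
  ]
}}

```text
time: 16.15
ee_pos: [0.5381, -0.0685, 0.0954]
tcp_rot: [-180.0, 0.0, 86.6]
wrist_force: [-0.3, 0.6, -3.1]
opening: 0.0227
```

```bash
python3 pic2.py 8
```

```text
[ 0.53842007 -0.06855204  0.09604791] [1.79939211e+02 5.88821719e-03 8.65756181e+01] [ 0.84224258  0.05306282 -2.94078188] 86.16937223077588
```

View pics/d8.png

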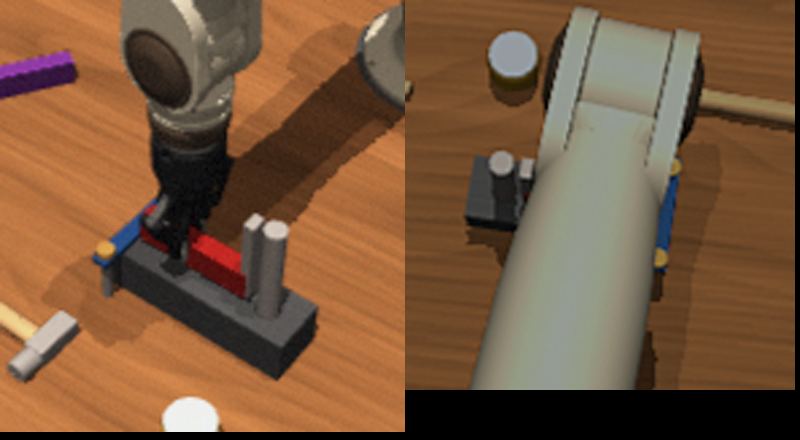

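The square hangs behind the stud (blade at crop 252,222) and just clears the strap. Lowering the rest slowly.

Emit:
{"method": "apply_moves", "body": {
  "rows": [
    [0,0,-3,0,0,0,1],
    [0,0,-2,0,0,0,1],
    [0,0,-2,0,0,0,1],
    [0,0,-1,0,0,0,1],
    [0,0,0,0,0,0,1]
  ]
}}

```text
time: 16.88
ee_pos: [0.538, -0.0685, 0.0872]
tcp_rot: [-180.0, 0.0, 86.6]
wrist_force: [-0.6, -0.5, -3.2]
opening: 0.0226
```

Emit:
{"method": "apply_moves", "body": {
  "rows": [
    [0,0,-1,0,0,0,1],
    [0,0,-1,0,0,0,1],
    [0,0,0,0,0,0,1]
  ]
}}

```text
time: 17.25
ee_pos: [0.5381, -0.0685, 0.0863]
tcp_rot: [179.9, 0.0, 86.6]
wrist_force: [-3.8, 0.6, 5.9]
opening: 0.0229
```

Emit:
{"method": "apply_moves", "body": {
  "rows": [
    [0,2,0,0,0,0,1],
    [0,2,0,0,0,0,1],
    [0,1,0,0,0,0,1],
    [0,0,0,0,0,0,1]
  ]
}}

```text
time: 17.75
ee_pos: [0.5388, -0.0641, 0.0863]
tcp_rot: [179.9, 0.1, 86.6]
wrist_force: [-0.3, -4.9, 6.2]
opening: 0.0225
```

Emit:
{"method": "apply_moves", "body": {
  "rows": [
    [0,1,0,0,0,0,1],
    [0,1,0,0,0,0,1],
    [0,0,0,0,0,0,1]
  ]
}}

```text
time: 18.12
ee_pos: [0.5388, -0.0621, 0.0864]
tcp_rot: [179.9, 0.1, 86.5]
wrist_force: [0.5, -5.5, 5.4]
opening: 0.023
```

Emit:
{"method": "apply_moves", "body": {
  "rows": [
    [0,1,0,0,0,0,1],
    [0,1,0,0,0,0,1],
    [0,0,0,0,0,0,1]
  ]
}}

```text
time: 18.5
ee_pos: [0.5388, -0.0602, 0.0864]
tcp_rot: [179.9, 0.1, 86.5]
wrist_force: [0.4, -5.1, 4.9]
opening: 0.0229
```

Emit:
{"method": "apply_moves", "body": {
  "rows": [
    [0,1,0,0,0,0,1],
    [0,1,0,0,0,0,1],
    [0,0,0,0,0,0,1]
  ]
}}

```text
time: 18.88
ee_pos: [0.5386, -0.0592, 0.0863]
tcp_rot: [179.9, 0.2, 86.5]
wrist_force: [-1.1, -11.5, 4.8]
opening: 0.0226
```

```bash
python3 pic2.py 9;python3 - <<'E'
from h import *
s=cv2.imread("pics/s9.png")[:,:,::-1]
crop("s",s,280,175,60,60,9,"pics/d9s.png")
s=cv2.imread("pics/t9.png")[:,:,::-1]
crop("s",s,240,175,40,50,9,"pics/d9t.png")
E
```

```text
[ 0.53865199 -0.05917451  0.08637585] [179.87549138   0.19767065  86.50617613] [ -1.64811695 -11.71169363   5.93728278] 87.318975002306
```

View pics/d9s.png

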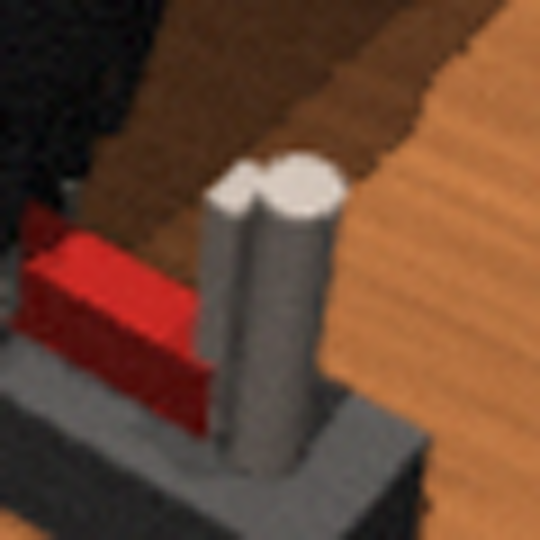

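View pics/d9t.png

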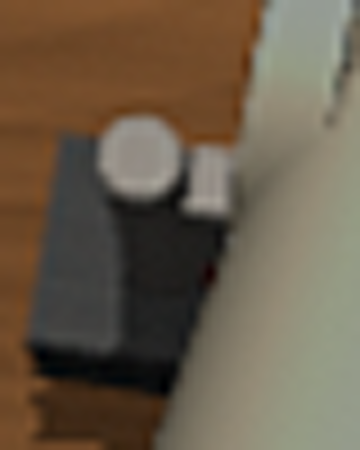

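Emit:
{"method": "apply_moves", "body": {
  "rows": [
    [0,0,-0.5,0,0,0,1],
    [0,0.5,0,0,0,0,1],
    [0,0,0,0,0,0,1],
    [0,0,0,0,0,0,1],
    [0,0,0,0,0,0,1],
    [0,0,0,0,0,0,1]
  ]
}}

```text
time: 19.73
ee_pos: [0.5386, -0.0592, 0.0863]
tcp_rot: [179.9, 0.3, 86.5]
wrist_force: [-2.4, -14.4, 9.4]
opening: 0.0223
```

```bash
python3 pic2.py 10; python3 - <<'E'
from h import *
s=cv2.imread("pics/s10.png")[:,:,::-1];t=cv2.imread("pics/t10.png")[:,:,::-1]
f=lambda r,g,b:(r>125)&(g>120)&(b>105)
g=lambda r,g,b:(r>105)&(g>100)&(b>95)
x0=309
cb,sb,_=cent(s,(300,190,8,12),f);c2,s2,_=cent(s,(308,188,14,14),f)
tb,stb,_=cent(t,(261,189,8,12),g);t2,st2,_=cent(t,(248,185,13,14),g)
p=tri(cb,tb);q=tri(c2,t2);print(cb,sb,tb,stb,p);print(c2,s2,t2,st2,q)
pt=ray("top",tb,.17);qt=ray("top",t2,.185);print(pt,qt)
a=np.radians(86.6);d=np.array([np.cos(a),np.sin(a)]);n=np.array([-d[1],d[0]])
v=(qt-pt)[:2];print("stud top from blade",v@d,v@n); v=(qt[:2]-[.5452,.0401]);print("stud top vs hole",v@d,v@n)
E
```

```text
[ 0.53865239 -0.05915983  0.08633741] [179.85726217   0.25104525  86.48407142] [ -2.78662747 -14.76222128  10.03641798] 87.36843677878458
[305.55 195.6 ] [ 3  3  5  6 20] [264.02272727 193.65909091] [ 0  0  8 10 44] [0.54591668 0.02107741 0.17008519]
[312.74137931 195.25862069] [ 0  4 11  7 58] [255.08955224 191.91044776] [ 3  3  9  9 67] [0.54519126 0.04348093 0.18474252]
[0.54633444 0.02023346 0.17      ] [0.54501064 0.04372075 0.185     ]
stud top from blade 0.02336743995735767 0.002714417116875183
stud top vs hole 0.0036031493587248557 0.00040376033791261664
```

View pics/d10.png

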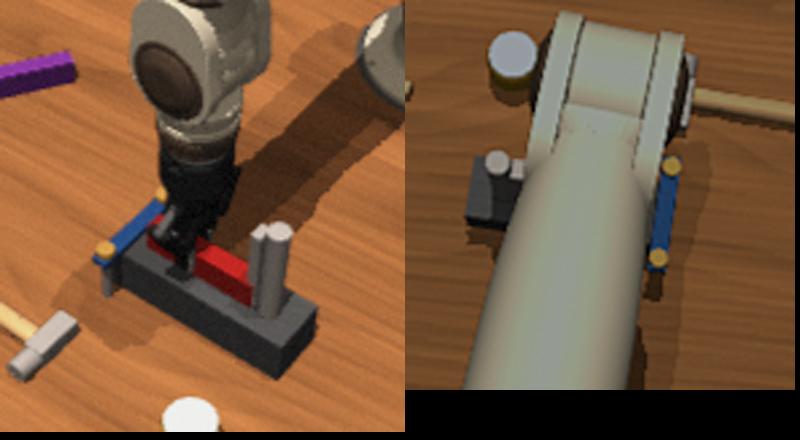

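```bash
python3 - <<'E'
from workcell import *
o=get_obs();print(o["time"],o["wrist_force"],o["qd"].round(2));print(job_done())
E
```

```text
19.825 [ -2.78662747 -14.76222128  10.03641798] [ 0.09  0.07  0.03  0.01  0.03 -0.05]
the job is handed in; nothing more can be done
None
```

I finished the job and handed it in at 19.8 s. The interface reports no verdict, so what follows is my own checks.

**Stud:** I stood the large grey stud in the socket, let it bottom out, and released it. A picture taken before I fetched the square showed its top at about 184 mm, against 185 mm when fully home.

**Square:** I gripped the red square across its stock, set it flat on the bar and pushed it along until the blade met the stud. I am still gripping it at 80 N.

**Last checks:**
- **Forces:** the wrist reads about 10 N from pressing down, which with the square's weight gives roughly 13 N on the bar. It reads about 15 N along the bar. Sliding friction was about 5 N before contact and is more now, because I press down harder. That leaves an estimated 6 to 9 N on the stud.
- **Flatness:** the blade top is at 170 mm, as it should be with the stock flat. The tool is tilted by less than 0.3° and the stock lies along the bar.
- **Centring:** the blade is about 1 to 3 mm off the stud's centre line.
- **Stud lean:** the stud's top moved about 4 mm under the push, a lean of about 1.3°. The play in the socket allows about 2° and the limit is 2.9°.
- **Disagreement:** tool travel puts the socket centre about 84 to 85 mm ahead of the square's origin, where 86 mm was expected. The top camera put the blade about 5 mm farther from the stud's top than contact would give. The stud's lean and the arm hiding part of the blade probably explain that. The force rise and the close-up both show contact.
- **Other objects:** I did not touch the hammer, brush or tin. The hammer and tin are in place in the last pictures. The brush lies outside those crops, so I did not recheck it.

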